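# Count three cartons of staples into the kit tray

## Task

Slide the green kit tray by its yellow post to its right-hand stop alongside the grey deck, then push exactly three of the red-banded staple cartons off the deck into it, one at a time and without lifting them, so that they lie flat in the tray. Then slide the loaded tray to its left-hand stop for hand-over. Leave the fourth red carton and the blue one where they lie on the deck, and do not disturb the stapler, hammer or jar.

Things in the scene. Friction and masses are not known exactly. Their poses are not given: they have to be found in the camera images.
- jig: kitting station fixed to the bench: dark wooden base 310 x 560 mm with a raised grey stock deck and, beyond it, a green tray on a slide. Origin: on the bench, at the middle of the long edge where the deck ends and the tray begins. x points across from deck to tray (away from the robot, within 12 degrees), y along that edge to the left, z up
- deck_mid (a point): middle of the grey deck's top, 75 mm before the station's origin in x, 30 mm above the bench. The deck is flat, without rims, 150 mm (x) by 400 mm (y). Five cartons start on it side by side in a row along y, about 72 mm apart, in any order: four with red bands, one with a blue band
- tray (a joint): slide of the green kit tray along the station's y axis, in m: 0 = at the right-hand stop, the loading place, the tray squarely alongside the deck; 0.14 = at the left-hand (+y) stop, the hand-over place. Dry friction of about 2.5 N; it stays where it is left
- tray_floor (a point): middle of the tray's inner floor, 22 mm above the bench (8 mm below the deck), x = 66 mm, y = joint value in the station's frame; axes as the station's. Inside, the tray is 118 mm (x) by 380 mm (y); 6 mm walls stand 35 mm above the floor at the far side and both ends; next to the deck is only a 5 mm high, 5 mm thick lip, 3 mm lower than the deck
- tray_post (a point): top of the tray's handle: an upright yellow post, 18 mm in diameter, fixed to the tray at the middle of its far wall (64 mm beyond tray_floor in x); top 108 mm above the bench, 51 mm above the wall's rim. Push it sideways to slide the tray
- red1_mid (a point): a closed cardboard carton with a broad red band round it and a small white patch on top, 80 mm long (its x axis, which starts roughly across the deck, pointing to the tray), 44 mm wide (y), 36 mm high, 0.2 to 0.4 kg. The point is its centre, 18 mm above its underside. It starts on the grey deck. One of four alike
- red2_mid (a point): a closed cardboard carton with a broad red band round it and a small white patch on top, 80 mm long (its x axis, which starts roughly across the deck, pointing to the tray), 44 mm wide (y), 36 mm high, 0.2 to 0.4 kg. The point is its centre, 18 mm above its underside. It starts on the grey deck. One of four alike
- red3_mid (a point): a closed cardboard carton with a broad red band round it and a small white patch on top, 80 mm long (its x axis, which starts roughly across the deck, pointing to the tray), 44 mm wide (y), 36 mm high, 0.2 to 0.4 kg. The point is its centre, 18 mm above its underside. It starts on the grey deck. One of four alike
- red4_mid (a point): a closed cardboard carton with a broad red band round it and a small white patch on top, 80 mm long (its x axis, which starts roughly across the deck, pointing to the tray), 44 mm wide (y), 36 mm high, 0.2 to 0.4 kg. The point is its centre, 18 mm above its underside. It starts on the grey deck. One of four alike
- blue_mid (a point): a closed cardboard carton with a broad blue band round it and a small white patch on top, 80 mm long (its x axis, which starts roughly across the deck, pointing to the tray), 44 mm wide (y), 36 mm high, 0.2 to 0.4 kg. The point is its centre, 18 mm above its underside. It starts on the grey deck. The wrong size of staple: to be left alone
- stapler_mid (a point): bystander: heavy red and grey hand stapler standing on the bench to the robot's right, 170 x 30 mm, 95 mm high; the point is at half its height
- hammer_grip (a point): bystander: hammer about 250 mm long lying on the bench to the left of the robot; the point is on its handle
- jar_mid (a point): bystander: amber glass jar with black lid, 66 mm in diameter, 85 mm high, standing on the bench to the left of the station; the point is at half its height

How it is judged:
By the outcome, as a careful person would: the job done as asked, in the order asked, and still so for the second after the job is handed in, with the robot touching nothing.
It also fails if it takes over 69 s, if anything falls off the work surface, if the arm or the gripper's body presses on something with over 40 N, if the wrist force passes 120 N, or if a joint passes its speed limit or range.

## Robot

A 6-joint arm with a two-finger parallel gripper is mounted at the origin on the work surface. World frame = base frame: x ahead of the robot, y to its left, z up, the work surface at z = 0. Lengths are in mm, angles in rad, forces in N, time in s.
With the tool pointing down it reaches from about 325 to 775 mm from the base axis. Payload 5.5 kg.
Tool frame: the origin (TCP) lies at the very end of the fingers, on their centre line; the grasp point (between the pads) lies env.grasp_offset behind it (env.grasp_offset is the distance from the TCP to the grasp point, in mm); x points along the fingers, y is the direction in which the jaws open and shut, and the axes are right-handed (so a half turn about x gives the same grasp; the last joint's range is limited). The gripper opens to 88 mm and grips with 3 to 60 N. Pads are 20 mm wide; open, the fingers measure 115 mm over their backs; the gripper's body (75 mm by 178 mm) begins 61 mm behind the grasp point.
Start: joints at [-1.337, 0.091, 1.231, -0, 1.82, -0.057], TCP at [172.031, -574.823, 222.631] pointing down, gripper open.
Joint ranges: [-2.87, 2.87], [-0.86, 2.18], [0.17, 2.46], [-1.51, 4.65], [0.06, 2.69], [-2.65, 2.65]. Speed limits (rad/s): [2.57, 2.57, 3.01, 3.14, 3.14, 3.14].

## Interface

Orientations are given as a unit quaternion [w, x, y, z].
In Python, from cell import env gives the robot as it stands. The module is installed in compiled form; this text tells all that it offers.
- The arm moves only by the tool send_rows, never from a script. Its argument "plan" is a list that holds one entry, the list of rows, each a list of 5 numbers: the shift along the tool's x, y, z in m, then the turn about the tool's x in degrees, then the finger opening in m, from 0 to 0.0878. A call has exactly 5 rows; each row shifts and turns the commanded pose from where the row before left it, along the tool's axes as they then stand; what a row does not reach is not made up. A row lasts 1/12 s, in which the tool goes at most 41.7 mm and 7.16 degrees, less where a joint would pass 70% of its speed; a pose out of reach is approached as far as the arm can. A call is refused whole if a number of a shift passes 0.0417 or a number of a turn 7.16, either way. A call with a gripper value outside its range is refused whole. The fingers move at their own pace and stop on an object; "grip_force" is the grip in N (left out, the last holds). Time passes only in rows, so rows that do not move let the fingers close, or fill a call up. It gives the time, the measured TCP pose, the force and the opening at its end, in the units of the state.
- env.observe(): the state, without advancing time (a new reading comes with each control period).
- env.read_camera(name): name is "side" or "top"; returns (picture, depth): 400x640x3 uint8, red, green, blue; 400x640 float32, mm along the optical axis (not along the pixel's ray), 0 where there is no reading.
- env.calibration(name): a dict with "fx", "fy", "cx", "cy" (pixels), "R" (3x3) and "t" (3): a world point X has camera coordinates R X + t. Camera axes: x right, y down, z forward; pixel columns grow to the right and rows downward; lengths in mm; the calibration is good to about 2 mm. A picture is of the moment at which its call begins. calibration takes no time and is no camera call.
- env.sign_off(): hands the job in, once; it reports no verdict.
The state is a dict: "time_s": time; "joints": joint angles; "qd": joint speeds; "effort": joint torques, N m; "position": TCP position; "eef_rot": TCP orientation; "wrist_force": force on the tool from outside, world axes, zero at the start; "torque": the same for the moment, N m; "gripper_width": finger opening in mm.
Only numpy, scipy, OpenCV 4.12 (cv2) and the standard library are available. Lean on these libraries where they do the work, as an engineer would, in place of code of your own. Each camera call takes 0.05 s, during which the arm holds its last target. There are 200 camera calls.

## Working session

There is one attempt and no reset: what is moved stays moved. The work goes in short steps, Python scripts to look and compute and a tool call to move; the robot and the scene stay as the last step left them, time stands still between calls to the robot, and variables do not carry over. Pictures are saved under pics/ and viewed, about 8 in all and at most 12, crops included, and the job is handed in when it is done.

Besides the shell and the picture viewer there is one more tool, called after ">>>" as name([rows], argument=value, ...), one row to a line, values as JSON. send_rows: Moves the arm, as the interface text tells. Its arguments: {"type":"object","properties":{"plan":{"type":"array"},"grip_force":{"type":"number"}},"required":["plan"]}

```bash
mkdir -p pics; ls
python3 - <<'E'
from cell import env
import cv2,numpy as np
s=env.observe(); print({k:np.round(v,3).tolist() for k,v in s.items()}, env.grasp_offset)
for n in("top","side"):
    p,d=env.read_camera(n); cv2.imwrite(f"pics/{n}0.png",p[:,:,::-1]); np.save(f"{n}0.npy",d); c=env.calibration(n)
    R=np.array(c["R"]);print(n,c["fx"],c["cx"],c["cy"],R.round(3).tolist(),(-R.T@np.array(c["t"])).round(1))
E
```

```text
pics
{'time_s': 0.0, 'joints': [-1.337, 0.092, 1.232, -0.0, 1.82, -0.057], 'qd': [-0.0, 0.001, 0.001, 0.0, -0.002, 0.0], 'effort': [-0.002, -44.645, -40.645, 0.07, 0.029, -0.0], 'position': [171.933, -574.52, 221.519], 'eef_rot': [-0.102, -0.7, -0.103, 0.7], 'wrist_force': [-0.707, 0.028, 0.335], 'torque': [-0.016, 0.046, 0.054], 'gripper_width': 87.905} 18.700000000000003
top 444.060364060626 321.16123280710934 195.44742072013747 [[0.021, -1.0, 0.004], [-0.994, -0.021, -0.107], [0.107, -0.002, -0.994]] [ 353.2  -32.  1559. ]
side 363.85598202439877 320.29594741736247 197.20464232126537 [[-0.987, -0.159, -0.007], [-0.082, 0.548, -0.832], [0.136, -0.821, -0.554]] [ 349.3 1033.7  812. ]
```

View pics/top0.png

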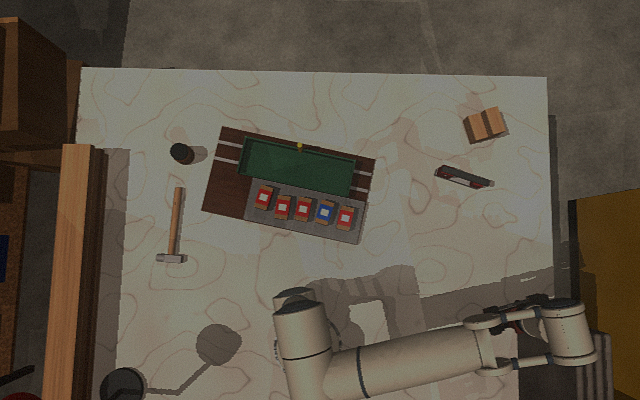

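View pics/side0.png

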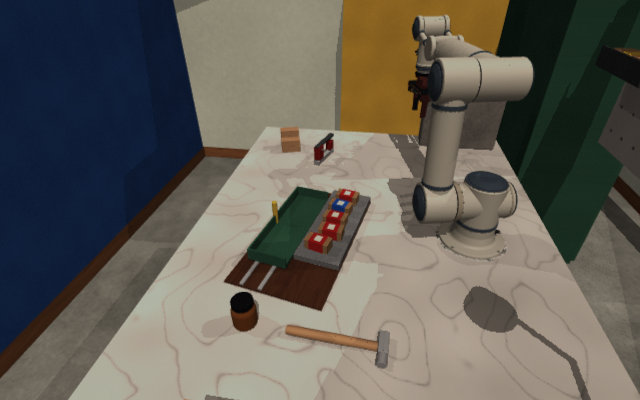

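The top view shows the station turned slightly clockwise. From left to right, the row is red (263,197), red (283,207), red (302,206), blue (325,212) and red (345,217). The yellow post is near (299,146). The side view shows the same row, with the jar and hammer well clear.

```bash
cat > h.py <<'E'
from cell import env
import cv2,numpy as np
def ray(n,uv,z):
    c=env.calibration(n);R=np.array(c["R"]);t=np.array(c["t"]);uv=np.atleast_2d(uv).astype(float)
    d=np.c_[(uv[:,0]-c["cx"])/c["fx"],(uv[:,1]-c["cy"])/c["fy"],np.ones(len(uv))]@R
    C=-R.T@t; return C+d*((z-C[2])/d[:,2])[:,None]
def cloud(n,D):
    c=env.calibration(n);R=np.array(c["R"]);t=np.array(c["t"]);v,u=np.mgrid[:400,:640]
    P=np.stack([(u-c["cx"])/c["fx"]*D,(v-c["cy"])/c["fy"]*D,D],-1); return (P-t)@R
def rect(P):
    (c,(w,h),a)=cv2.minAreaRect(np.float32(P[:,:2])); 
    if w<h: w,h,a=h,w,a+90
    return np.array(c),w,h,(a+90)%180-90
E
python3 - <<'E'
from h import *
p=cv2.imread("pics/top0.png");D=np.load("top0.npy");W=cloud("top",D)
Z=W[:,:,2]; print("bench z",np.median(Z[240:260,400:450]),"deck",np.median(Z[205:235,354:360]))
hsv=cv2.cvtColor(p,cv2.COLOR_BGR2HSV)
roi=np.zeros((400,640),bool);roi[120:250,200:380]=1
def blobs(m,z,name,mn):
    n,l,s,c=cv2.connectedComponentsWithStats(m.astype(np.uint8))
    for i in range(1,n):
        if s[i,4]>=mn:
            v,u=np.where(l==i);P=ray("top",np.c_[u,v],z);r=rect(P);print(name,c[i].round(1),s[i,4],P[:,:2].mean(0).round(1),[np.round(x,1) for x in r])
H,S,V=hsv[...,0],hsv[...,1],hsv[...,2]
blobs(roi&((H<8)|(H>172))&(S>150)&(V>90),66,"red",20)
blobs(roi&(H>100)&(H<130)&(S>120)&(V>60),66,"blue",20)
blobs(roi&(H>20)&(H<35)&(S>150)&(V>80),108,"post",3)
blobs(roi&(H>60)&(H<90)&(S>80),40,"green",200)
blobs(roi&(Z>48)&(Z<80)&(np.mgrid[:400,:640][0]>180),66,"depthcarton",50)
blobs(roi&(S<60)&(V>60)&(V<130),30,"deck",200)
blobs(roi&(S<60)&(V>130),66,"white",8)
big=cv2.resize(p[110:260,190:390],None,fx=4,fy=4,interpolation=cv2.INTER_CUBIC);cv2.imwrite("pics/crop0.png",big)
E
```

```text
bench z -1.6069354213193043 deck 28.27787060905242
red [263.3 196.9] 131 [504.4 160.8] [array([504.5, 161.1]), np.float64(50.4), np.float64(41.9), np.float64(-16.5)]
red [282.  206.7] 139 [472.5  96.5] [array([472.4,  96.4]), np.float64(50.3), np.float64(43.3), np.float64(-7.6)]
red [302.8 208.7] 136 [467.2  26.4] [array([467.3,  26.9]), np.float64(50.5), np.float64(43.2), np.float64(-11.2)]
red [345.  217.7] 137 [ 439.9 -116.3] [array([ 439.8, -116.2]), np.float64(49.1), np.float64(44.9), np.float64(-13.1)]
blue [324.3 212.2] 129 [457.2 -46.5] [array([457.3, -46.1]), np.float64(48.2), np.float64(42.9), np.float64(-15.6)]
post [299.  144.5] 20 [677.9  42.7] [array([677.9,  42.7]), np.float64(13.3), np.float64(10.2), np.float64(-88.8)]
green [294.6 169.7] 1614 [604.2  59.1] [array([607.8,  43.9]), np.float64(352.6), np.float64(119.4), np.float64(78.8)]
depthcarton [263.7 197.1] 322 [503.8 159.4] [array([503.9, 159. ]), np.float64(80.1), np.float64(46.1), np.float64(-16.3)]
depthcarton [282.5 207. ] 323 [471.8  95. ] [array([472. ,  94.7]), np.float64(79.9), np.float64(46.5), np.float6
[... 1672 characters left out ...]
)]
white [275.8 243.2] 64 [349.9 113.7] [array([351. , 113.5]), np.float64(47.3), np.float64(39.3), np.float64(-9.7)]
white [285.4 242. ] 28 [354.4  81.8] [array([351.2,  82.9]), np.float64(39.9), np.float64(20.1), np.float64(1.6)]
white [297.4 237.4] 8 [370.7  42.1] [array([370.3,  41.6]), np.float64(12.7), np.float64(6.3), np.float64(72.9)]
white [377.1 237.6] 9 [ 375.7 -224.9] [array([ 375.2, -224.7]), np.float64(16.8), np.float64(6.5), np.float64(-33.1)]
white [358.  243.8] 12 [ 353.4 -161.1] [array([ 352.7, -160.5]), np.float64(34.5), np.float64(7.0), np.float64(-59.3)]
white [377.5 244.6] 11 [ 352.1 -226.5] [array([ 351.2, -226.2]), np.float64(25.5), np.float64(7.0), np.float64(-22.8)]
```

View pics/crop0.png

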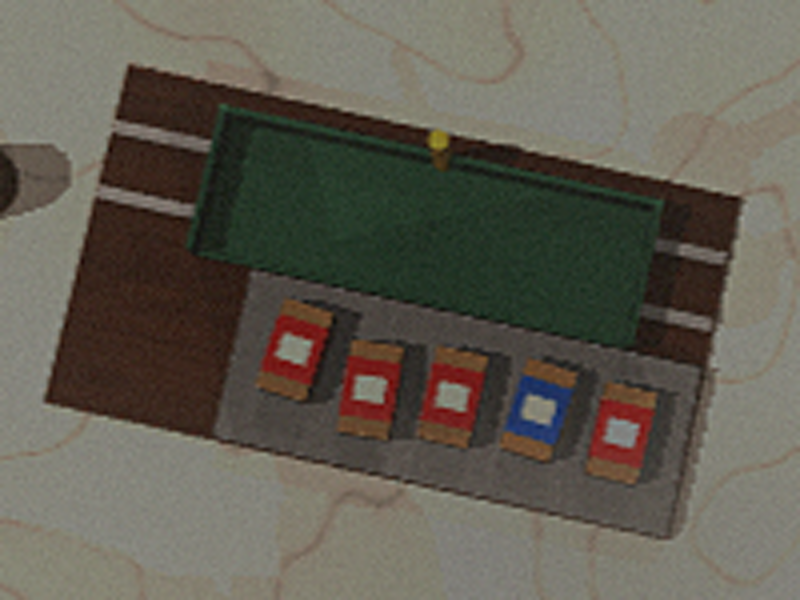

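The crop confirms the row order. The deck corners are at about (250,270), (703,368), (672,537) and (217,438) in crop pixels, the base's top edge runs (128,65)-(742,198), and the tray sits roughly 50 mm to the left. Next I'll get the station frame from these edges.

Run:
```python
from h import *
p=cv2.imread("pics/top0.png");D=np.load("top0.npy");W=cloud("top",D);Z=W[...,2]
f=lambda L:np.array(L)/4+[190-.4,110-.4]
print("deck corners",ray("top",f([(250,270),(703,368),(672,537),(217,438)]),30)[:,:2].round(0).tolist())
print("base",ray("top",f([(128,65),(742,198),(45,402)]),8)[:,:2].round(0).tolist())
# deck from depth: z near 28 
m=(Z>22)&(Z<34)&(W[...,0]<560)&(W[...,0]>330)&(abs(W[...,1])<280)
m=cv2.morphologyEx(m.astype(np.uint8),cv2.MORPH_OPEN,np.ones((3,3)))
n,l,s,c=cv2.connectedComponentsWithStats(m);i=1+s[1:,4].argmax();print(rect(W[l==i]))
h=(Z>48)&(Z<68)&(W[...,0]>560)&(W[...,0]<720)&(abs(W[...,1])<300);print("rim",rect(W[h]))
w=(Z>4)&(Z<20)&(W[...,0]>350)&(W[...,0]<800)&(abs(W[...,1])<400)
hh=(Z>5)&(Z<120)&(W[...,0]>330)&(W[...,0]<740)&(W[...,1]<330)&(W[...,1]>-280)
hh=cv2.morphologyEx(hh.astype(np.uint8),cv2.MORPH_OPEN,np.ones((3,3)))>0;print("all",rect(W[hh]))
P=W[(Z>85)&(Z<125)&(W[...,0]>600)&(W[...,0]<720)&(abs(W[...,1])<200)];print("post",len(P),P.mean(0) if len(P) else 0)
# side post
s_=env.read_camera("side")[0];cv2.imwrite("pics/side1.png",s_[:,:,::-1])
H=cv2.cvtColor(s_,cv2.COLOR_RGB2HSV);v,u=np.where((H[...,0]>18)&(H[...,0]<35)&(H[...,1]>140)&(H[...,2]>80)&(np.mgrid[:400,:640][0]>180)&(np.mgrid[:400,:640][1]<320))
print(u.mean(),v.min(),v.max(),len(u),ray("side",[[u.mean(),v.min()+1]],108))
```

```text
deck corners [[576.0, 207.0], [499.0, -188.0], [353.0, -163.0], [430.0, 230.0]]
base [[762.0, 326.0], [653.0, -223.0], [459.0, 385.0]]
(array([453.45828247, -45.59115601]), 260.8780212402344, 153.0706024169922, 78.64329528808594)
rim (array([617.46850586,  53.26251221]), 392.99591064453125, 129.52947998046875, 79.3808364868164)
all (array([555.19262695,  76.62893677]), 550.0863037109375, 308.5384216308594, 78.807373046875)
post 30 [676.03592632  40.69727426 102.10322727]
274.73493975903614 201 222 83 [[671.98976993  42.56880075 108.        ]]
```

```bash
cat >> h.py <<'E'
from scipy.spatial.transform import Rotation as Rn
O=np.array([537.5,10.]);YAW=-11.1
ex=np.array([np.cos(np.radians(YAW)),np.sin(np.radians(YAW))]);ey=np.array([-ex[1],ex[0]])
def T(): 
    s=env.observe();q=s["eef_rot"];return np.array(s["position"]),Rn.from_quat([q[1],q[2],q[3],q[0]]).as_matrix(),s
def st(): 
    p,R,s=T();d=p[:2]-O;print("t",round(s["time_s"],2),"station",(d@ex).round(1),(d@ey).round(1),"z",p[2].round(1),"F",np.round(s["wrist_force"],1),"w",round(s["gripper_width"],1)); return p,R
def goal(x,y,z): # shift in tool axes to station target
    p,R=st();g=np.r_[O+x*ex+y*ey,z];print("tool shift mm",(R.T@(g-p)).round(1))
E
python3 - <<'E'
from h import *
p,R,s=T();print(R.round(3))
yy=R[:2,1];print("tool y heading",np.degrees(np.arctan2(yy[1],yy[0])),"wanted",YAW+90,YAW-90)
goal(130,58.5,190)
# after turning
for h in (YAW+90,YAW-90):
    c,s_=np.cos(np.radians(h)),np.sin(np.radians(h));y=np.array([c,s_,0]);x=np.array([0,0,-1.]);print(h,(np.c_[x,y,np.cross(x,y)].T@(np.r_[O+130*ex+58.5*ey,190]-p)).round(1))
E
```

```text
[[-0.     0.287 -0.958]
 [ 0.001 -0.958 -0.287]
 [-1.    -0.002 -0.   ]]
tool y heading -73.3392840957558 wanted 78.9 -101.1
t 0.15 station -246.1 -644.0 z 221.8 F [0.5 0.6 0.1] w 88.0
tool shift mm [  32.5 -446.4 -660.1]
78.9 [ 31.8 702.5 376.1]
-101.1 [  31.8 -702.5 -376.1]
```

>>> send_rows([
  [[0,0,0,5.56,0.05],[0,0,0,5.56,0.05],[0,0,0,5.56,0.05],[0,0,0,5.56,0.05],[0,0,0,5.56,0.05]],
])

```text
time_s: 0.57
position: [172.0, -574.7, 222.1]
eef_rot: [0.071, -0.704, 0.07, 0.704]
wrist_force: [0.4, 0.5, -0.6]
gripper_width: 57.9
```

>>> send_rows([
  [[0,-0.035,-0.0188,0,0.05],[0,-0.035,-0.0188,0,0.05],[0,-0.035,-0.0188,0,0.05],[0,-0.035,-0.0188,0,0.05],[0,-0.035,-0.0188,0,0.05]],
])

```text
time_s: 0.98
position: [298.7, -419.7, 222.2]
eef_rot: [0.069, -0.704, 0.069, 0.704]
wrist_force: [0.0, -0.5, 0.5]
gripper_width: 50.1
```

>>> send_rows([
  [[0,-0.035,-0.0188,0,0.05],[0,-0.035,-0.0188,0,0.05],[0,-0.035,-0.0188,0,0.05],[0,-0.035,-0.0188,0,0.05],[0,-0.035,-0.0188,0,0.05]],
])

```text
time_s: 1.4
position: [424.9, -266.0, 222.5]
eef_rot: [0.069, -0.704, 0.069, 0.704]
wrist_force: [0.7, -0.9, -0.3]
gripper_width: 50.0
```

>>> send_rows([
  [[0,-0.035,-0.0188,0,0.05],[0,-0.035,-0.0188,0,0.05],[0,-0.035,-0.0188,0,0.05],[0,-0.035,-0.0188,0,0.05],[0,-0.035,-0.0188,0,0.05]],
])

```text
time_s: 1.82
position: [551.0, -112.3, 222.4]
eef_rot: [0.069, -0.704, 0.069, 0.704]
wrist_force: [0.4, 0.2, 0.6]
gripper_width: 50.1
```

>>> send_rows([
  [[0.005,-0.035,-0.0188,0,0.05],[0.005,-0.035,-0.0188,0,0.05],[0.005,-0.035,-0.0188,0,0.05],[0.005,-0.035,-0.0188,0,0.05],[0.005,-0.035,-0.0188,0,0.05]],
])

```text
time_s: 2.23
position: [677.0, 41.2, 196.8]
eef_rot: [0.069, -0.704, 0.069, 0.704]
wrist_force: [-0.8, -1.2, -0.0]
gripper_width: 50.2
```

>>> send_rows([
  [[0.0256,0,0,0,0.05],[0.0256,0,0,0,0.05],[0.0256,0,0,0,0.05],[0.0256,0,0,0,0.05],[0.0256,0,0,0,0.05]],
])

```text
time_s: 2.65
position: [675.8, 39.6, 67.7]
eef_rot: [0.068, -0.703, 0.069, 0.704]
wrist_force: [-0.1, -0.8, -0.0]
gripper_width: 50.0
```

>>> send_rows([
  [[0,0.008,0,0,0.05],[0,0.008,0,0,0.05],[0,0.008,0,0,0.05],[0,0.008,0,0,0.05],[0,0.008,0,0,0.05]],
])

```text
time_s: 3.07
position: [669.1, -0.7, 71.9]
eef_rot: [-0.069, 0.705, -0.068, -0.703]
wrist_force: [0.1, 2.6, -0.4]
gripper_width: 49.9
```

>>> send_rows([
  [[0,0.006,0,0,0.05],[0,0.006,0,0,0.05],[0,0.006,0,0,0.05],[0,0.005,0,0,0.05],[0,0.003,0,0,0.05]],
])

```text
time_s: 3.48
position: [663.8, -26.3, 70.4]
eef_rot: [-0.069, 0.704, -0.069, -0.703]
wrist_force: [1.2, 3.4, 2.4]
gripper_width: 49.8
```

>>> send_rows([
  [[0,0.001,0,0,0.05],[0,0.001,0,0,0.05],[0,0.001,0,0,0.05],[0,0.001,0,0,0.05],[0,0.001,0,0,0.05]],
])

```text
time_s: 3.9
position: [662.6, -30.1, 69.6]
eef_rot: [-0.069, 0.704, -0.068, -0.704]
wrist_force: [1.3, 2.8, 2.0]
gripper_width: 49.8
```

>>> send_rows([
  [[0,0.001,0,0,0.05],[0,0.001,0,0,0.05],[0,0.001,0,0,0.05],[0,0.0,0,0,0.05],[0,0.0,0,0,0.05]],
])

```text
time_s: 4.32
position: [662.0, -33.1, 69.6]
eef_rot: [-0.069, 0.704, -0.068, -0.704]
wrist_force: [2.2, 3.0, 1.6]
gripper_width: 50.1
```

Run:
```python
from h import *
goal(130,0,68)
```

```text
t 4.32 station 130.4 -18.3 z 69.6 F [2.2 3.  1.6] w 50.1
tool shift mm [  1.6 -18.3   0.5]
```

>>> send_rows([
  [[0,0.001,0,0,0.05],[0,0.001,0,0,0.05],[0,0.001,0,0,0.05],[0,0.001,0,0,0.05],[0,0.0,0,0,0.05]],
])

```text
time_s: 4.73
position: [662.0, -33.1, 69.5]
eef_rot: [-0.07, 0.704, -0.065, -0.703]
wrist_force: [6.1, 14.5, -0.2]
gripper_width: 50.4
```

>>> send_rows([
  [[0,0.001,0,0,0.05],[0,0.001,0,0,0.05],[0,0.001,0,0,0.05],[0,0.0,0,0,0.05],[0,0.0,0,0,0.05]],
])

```text
time_s: 5.15
position: [662.1, -33.2, 69.4]
eef_rot: [-0.07, 0.705, -0.063, -0.703]
wrist_force: [8.4, 21.9, -0.9]
gripper_width: 50.1
```

>>> send_rows([
  [[0,-0.008,0,0,0.05],[0,-0.008,0,0,0.05],[0,-0.006,0,0,0.05],[-0.02,0,0,0,0.05],[-0.03,0,0,0,0.05]],
])

```text
time_s: 5.57
position: [662.3, -18.7, 115.0]
eef_rot: [0.068, -0.7, 0.069, 0.707]
wrist_force: [0.7, 0.0, 0.2]
gripper_width: 49.9
```

>>> send_rows([
  [[-0.03,0,0,0,0.05],[-0.03,0,0,0,0.05],[0,-0.014,0.026,0,0.016],[0,-0.014,0.026,0,0.016],[0,-0.014,0.026,0,0.016]],
])

```text
time_s: 5.98
position: [595.7, 37.2, 179.8]
eef_rot: [-0.069, 0.704, -0.07, -0.704]
wrist_force: [-0.4, -0.0, 0.6]
gripper_width: 33.4
```

>>> send_rows([
  [[0,-0.014,0.026,0,0.016],[0,-0.014,0.026,0,0.016],[0,-0.014,0.026,0,0.016],[0,-0.014,0.026,0,0.016],[0,-0.014,0.026,0,0.016]],
])

```text
time_s: 6.4
position: [481.0, 131.4, 179.3]
eef_rot: [0.069, -0.704, 0.07, 0.704]
wrist_force: [-0.2, 0.4, 0.2]
gripper_width: 16.2
```

Run:
```python
from h import *
goal(-128,140,100)
p,R,s=T();y=R[:2,1];print("y head",np.degrees(np.arctan2(y[1],y[0])), R[2].round(3), s["joints"])
env_p,D=env.read_camera("top");cv2.imwrite("pics/top1.png",env_p[100:270,180:400,::-1].repeat(3,0).repeat(3,1))
W=cloud("top",D);h=(W[...,2]>48)&(W[...,2]<68)&(W[...,0]>550)&(W[...,0]<720)&(abs(W[...,1])<300)
P=W[h][:,:2]-O;P=np.c_[P@ex,P@ey];P=P[(P[:,0]>0)];print("rim station",np.percentile(P,[.5,99.5],axis=0).round(1))
```

```text
t 6.4 station -78.8 108.2 z 179.3 F [-0.2  0.4  0.2] w 16.2
tool shift mm [ 79.3 -31.8  49.2]
y head -101.22036203133656 [-1.     0.001  0.   ] [ 1.99233644e-01 -1.86339218e-01  1.57598149e+00 -1.20722661e-03
  1.75282764e+00  1.96564446e+00]
rim station [[  40.  -197.1]
 [ 134.1  194.2]]
```

View pics/top1.png

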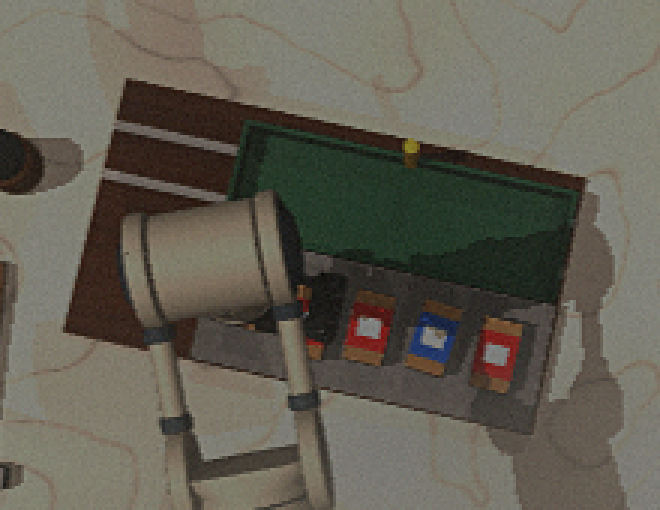

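The picture shows the tray squarely alongside the deck, with the post at (411,152). Its rim spans y -197 to 194 and the stop held at about 20 N. Next I go behind the leftmost carton and push it.

>>> send_rows([
  [[0,-0.016,0.0246,0,0.016],[0,-0.016,0.0246,0,0.016],[0.03,0,0,0,0.016],[0.034,0,0,0,0.016],[0.034,0,0,0,0.016]],
])

```text
time_s: 6.87
position: [440.6, 172.3, 81.4]
eef_rot: [-0.068, 0.705, -0.069, -0.703]
wrist_force: [0.4, -0.1, -1.2]
gripper_width: 16.0
```

>>> send_rows([
  [[0.015,0,0,0,0.016],[0.015,0,0,0,0.016],[0.012,0,0,0,0.016],[0,0,0,0,0.016],[0,0,0,0,0.016]],
])

```text
time_s: 7.28
position: [440.1, 172.0, 39.4]
eef_rot: [0.068, -0.703, 0.069, 0.704]
wrist_force: [0.2, -0.9, -0.1]
gripper_width: 16.1
```

Run:
```python
from h import *
goal(10,140,38)
```

```text
t 7.28 station -126.8 140.2 z 39.4 F [ 0.2 -0.9 -0.1] w 16.1
tool shift mm [ 1.300e+00  1.000e-01 -1.368e+02]
```

>>> send_rows([
  [[0,0,-0.009,0,0.016],[0,0,-0.009,0,0.016],[0,0,-0.009,0,0.016],[0,0,-0.009,0,0.016],[0,0,-0.009,0,0.016]],
])

```text
time_s: 7.7
position: [485.7, 163.7, 40.3]
eef_rot: [-0.069, 0.704, -0.068, -0.704]
wrist_force: [-3.4, 1.4, 2.0]
gripper_width: 15.8
```

>>> send_rows([
  [[0,0,-0.009,0,0.016],[0,0,-0.009,0,0.016],[0,0,-0.009,0,0.016],[0,0,-0.009,0,0.016],[0,0,-0.009,0,0.016]],
])

```text
time_s: 8.12
position: [529.4, 154.9, 39.6]
eef_rot: [0.069, -0.704, 0.069, 0.704]
wrist_force: [-2.1, 0.9, 3.2]
gripper_width: 15.8
```

>>> send_rows([
  [[0,0,-0.01,0,0.016],[0,0,-0.01,0,0.016],[0,0,-0.01,0,0.016],[0,0,-0.01,0,0.016],[0,0,-0.007,0,0.016]],
])

```text
time_s: 8.53
position: [575.8, 145.5, 39.3]
eef_rot: [0.069, -0.704, 0.069, 0.704]
wrist_force: [-1.5, 0.7, 0.5]
gripper_width: 16.1
```

Run:
```python
from h import *
goal(10,140,38)
p,D=env.read_camera("side");cv2.imwrite("pics/side2.png",p[160:290,200:420,::-1].repeat(3,0).repeat(3,1))
```

```text
t 8.53 station 11.5 140.4 z 39.3 F [-1.5  0.7  0.5] w 16.1
tool shift mm [1.3 0.4 1.5]
```

View pics/side2.png

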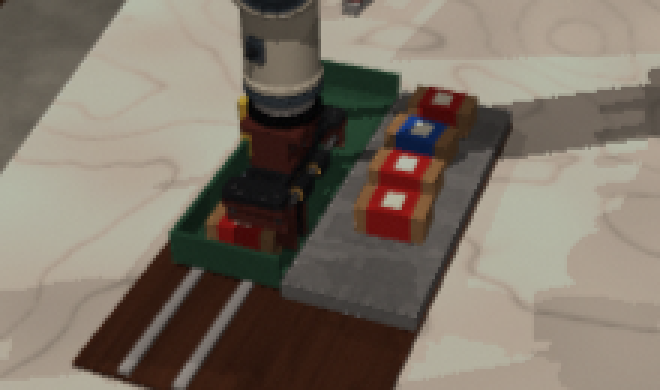

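The carton is in the tray and looks flat, at (240,230) in the crop, and the others are undisturbed. The second carton is next.

>>> send_rows([
  [[0,0,0.01,0,0.016],[-0.028,0,0,0,0.016],[-0.027,0,0,0,0.016],[0,0.014,0.0285,0,0.016],[0,0.014,0.0285,0,0.016]],
])

```text
time_s: 9.0
position: [505.1, 131.5, 96.8]
eef_rot: [-0.069, 0.705, -0.068, -0.702]
wrist_force: [-1.2, -1.1, 0.1]
gripper_width: 16.3
```

>>> send_rows([
  [[0,0.014,0.0297,0,0.016],[0,0.014,0.0297,0,0.016],[0,0.014,0.0297,0,0.016],[0,0,0,0,0.016],[0.02,0,0,0,0.016]],
])

```text
time_s: 9.42
position: [409.7, 107.6, 78.8]
eef_rot: [-0.07, 0.707, -0.068, -0.7]
wrist_force: [-0.4, -0.0, 0.9]
gripper_width: 15.8
```

Run:
```python
from h import *
goal(-144,70.7,38.5)
```

```text
t 9.42 station -144.2 71.2 z 78.8 F [-0.4 -0.   0.9] w 15.8
tool shift mm [40.3  0.6  0.2]
```

>>> send_rows([
  [[0.018,0,0,0,0.016],[0.014,0,0,0,0.016],[0.005,0,0,0,0.016],[0,0,-0.005,0,0.016],[0,0,-0.009,0,0.016]],
])

```text
time_s: 9.83
position: [422.1, 104.9, 38.0]
eef_rot: [0.069, -0.704, 0.068, 0.704]
wrist_force: [-1.1, 1.2, -0.1]
gripper_width: 16.1
```

>>> send_rows([
  [[0,0,-0.01,0,0.016],[0,0,-0.01,0,0.016],[0,0,-0.01,0,0.016],[0,0,-0.01,0,0.016],[0,0,-0.01,0,0.016]],
])

```text
time_s: 10.25
position: [471.9, 95.1, 38.5]
eef_rot: [-0.069, 0.704, -0.068, -0.704]
wrist_force: [-2.6, 0.6, 1.5]
gripper_width: 16.2
```

>>> send_rows([
  [[0,0,-0.01,0,0.016],[0,0,-0.009,0,0.016],[0,0,-0.009,0,0.016],[0,0,-0.009,0,0.016],[0,0,-0.009,0,0.016]],
])

```text
time_s: 10.67
position: [516.7, 86.3, 38.6]
eef_rot: [0.069, -0.704, 0.068, 0.704]
wrist_force: [-5.9, 0.5, 4.6]
gripper_width: 16.1
```

>>> send_rows([
  [[0,0,-0.009,0,0.016],[0,0,-0.009,0,0.016],[0,0,-0.009,0,0.016],[0,0,-0.009,0,0.016],[0,0,-0.006,0,0.016]],
])

```text
time_s: 11.08
position: [558.1, 77.8, 37.5]
eef_rot: [0.069, -0.704, 0.069, 0.704]
wrist_force: [-3.4, 0.8, 1.0]
gripper_width: 16.0
```

Run:
```python
from h import *
goal(10,71,38)
```

```text
t 11.08 station 7.1 70.5 z 37.5 F [-3.4  0.8  1. ] w 16.0
tool shift mm [-0.5 -0.5 -2.9]
```

>>> send_rows([
  [[0,0,-0.005,0,0.016],[0,0,0,0,0.016],[0,0,0.012,0,0.016],[-0.028,0,0,0,0.016],[-0.03,0,0,0,0.016]],
])

```text
time_s: 11.5
position: [548.4, 79.3, 93.4]
eef_rot: [0.068, -0.702, 0.069, 0.706]
wrist_force: [1.3, 0.4, 0.1]
gripper_width: 16.1
```

>>> send_rows([
  [[0,0.0137,0.027,0,0.016],[0,0.0137,0.027,0,0.016],[0,0.0137,0.027,0,0.016],[0,0.0137,0.027,0,0.016],[0,0.0137,0.027,0,0.016]],
])

```text
time_s: 11.92
position: [403.7, 37.9, 95.8]
eef_rot: [-0.068, 0.704, -0.069, -0.703]
wrist_force: [-0.5, 0.2, 1.2]
gripper_width: 16.2
```

Run:
```python
from h import *
goal(-135,2,38.5)
```

```text
t 11.92 station -136.7 1.7 z 95.8 F [-0.5  0.2  1.2] w 16.2
tool shift mm [57.3 -0.3 -1.6]
```

Push distance from -136.7 to +12 is about 149 mm.

>>> send_rows([
  [[0.018,0,0,0,0.016],[0.018,0,0,0,0.016],[0.014,0,0,0,0.016],[0.007,0,0,0,0.016],[0,0,-0.005,0,0.016]],
])

```text
time_s: 12.33
position: [408.4, 37.4, 37.2]
eef_rot: [0.068, -0.703, 0.069, 0.704]
wrist_force: [-0.3, 0.8, 1.0]
gripper_width: 15.9
```

>>> send_rows([
  [[0,0,-0.01,0,0.016],[0,0,-0.01,0,0.016],[0,0,-0.01,0,0.016],[0,0,-0.01,0,0.016],[0,0,-0.01,0,0.016]],
])

```text
time_s: 12.75
position: [459.6, 27.6, 39.5]
eef_rot: [-0.069, 0.704, -0.069, -0.704]
wrist_force: [-2.9, 0.4, 1.4]
gripper_width: 16.3
```

>>> send_rows([
  [[0,0,-0.01,0,0.016],[0,0,-0.01,0,0.016],[0,0,-0.01,0,0.016],[0,0,-0.01,0,0.016],[0,0,-0.01,0,0.016]],
])

```text
time_s: 13.17
position: [508.5, 18.0, 39.8]
eef_rot: [0.069, -0.704, 0.068, 0.704]
wrist_force: [-3.3, 1.8, 3.7]
gripper_width: 16.3
```

>>> send_rows([
  [[0,0,-0.009,0,0.016],[0,0,-0.009,0,0.016],[0,0,-0.009,0,0.016],[0,0,-0.009,0,0.016],[0,0,-0.008,0,0.016]],
])

```text
time_s: 13.58
position: [551.5, 9.4, 38.8]
eef_rot: [0.069, -0.704, 0.069, 0.704]
wrist_force: [-2.3, 1.7, 2.2]
gripper_width: 15.9
```

>>> send_rows([
  [[0,0,0,0,0.016],[0,0,0.012,0,0.016],[-0.03,0,0,0,0.016],[-0.04,0,0,0,0.016],[-0.04,0,0,0,0.016]],
])

```text
time_s: 14.0
position: [538.1, 11.8, 148.6]
eef_rot: [0.069, -0.703, 0.069, 0.705]
wrist_force: [0.3, 0.4, 0.2]
gripper_width: 16.1
```

Run:
```python
from h import *
goal(-130,0,180)
```

```text
t 14.0 station 0.2 1.9 z 148.6 F [0.3 0.4 0.2] w 16.1
tool shift mm [-31.1   2.  130.3]
```

>>> send_rows([
  [[-0.02,0.035,0,0,0.016],[-0.02,0.035,0,0,0.016],[0,0.04,0,0,0.03],[0,0.04,0,0,0.03],[0,0.04,0,0,0.03]],
])

```text
time_s: 14.42
position: [502.2, -176.4, 189.8]
eef_rot: [-0.068, 0.705, -0.069, -0.703]
wrist_force: [1.1, -0.4, 0.5]
gripper_width: 29.4
```

>>> send_rows([
  [[0,0.04,0,0,0.03],[0,0.03,0,0,0.03],[0,0,0,0,0.03],[0,0,0,0,0.03],[0,0,0,0,0.03]],
])

```text
time_s: 14.83
position: [489.0, -243.0, 188.7]
eef_rot: [-0.069, 0.704, -0.069, -0.704]
wrist_force: [0.9, -0.5, -0.6]
gripper_width: 29.6
```

```bash
cat > look.py <<'E'
import sys
from h import *
k=sys.argv[1]
p,D=env.read_camera("top");q,_=env.read_camera("side");st()
W=cloud("top",D);hsv=cv2.cvtColor(p,cv2.COLOR_RGB2HSV);H,S,V=hsv[...,0],hsv[...,1],hsv[...,2]
P=W[...,:2]-O;X=P@ex;Y=P@ey
reg=(X>-160)&(X<130)&(abs(Y)<380)
for nm,m in(("red",((H<8)|(H>172))&(S>150)&(V>80)),("blue",(H>100)&(H<130)&(S>120)&(V>60))):
    n,l,s,c=cv2.connectedComponentsWithStats((m&reg).astype(np.uint8))
    for i in range(1,n):
        if s[i,4]>25:
            g=l==i; z=np.median(W[g][:,2]);v,u=np.where(g);r=rect(ray("top",np.c_[u,v],z));d=r[0]-O
            zs=W[g][:,2];print(nm,s[i,4],"xy",(d@ex).round(1),(d@ey).round(1),"z",z.round(1),"spread",np.percentile(zs,[10,90]).round(1),"size",round(r[1],1),round(r[2],1),"yaw",round(r[3]-YAW,1))
h=(W[...,2]>48)&(W[...,2]<64)&(X>115)&(X<145)&(abs(Y)<380);print("far wall y",np.percentile(Y[h],[1,99]).round(1))
a=p[100:260,180:390].repeat(3,0).repeat(3,1)[:,:,::-1];cv2.imwrite(f"pics/top{k}.png",a);cv2.imwrite(f"pics/side{k}.png",q[160:290,200:420,::-1].repeat(3,0).repeat(3,1))
E
python3 look.py 5
```

```text
t 14.93 station 1.2 -256.7 z 188.8 F [ 0.2  0.6 -0.3] w 30.1
red 137 xy 65.4 144.8 z 56.2 spread [52.9 60.8] size 51.7 44.3 yaw -0.8
red 134 xy 65.2 70.1 z 57.1 spread [52.5 61. ] size 50.3 45.3 yaw 0.9
red 141 xy 67.7 3.4 z 57.2 spread [52.2 61.8] size 50.7 45.7 yaw -0.4
red 137 xy -71.4 -142.3 z 64.2 spread [60.3 68.4] size 49.1 44.2 yaw -1.8
blue 130 xy -67.9 -71.1 z 64.7 spread [59.9 69.2] size 48.2 44.2 yaw -4.5
far wall y [-195.3  192.4]
```

View pics/top5.png

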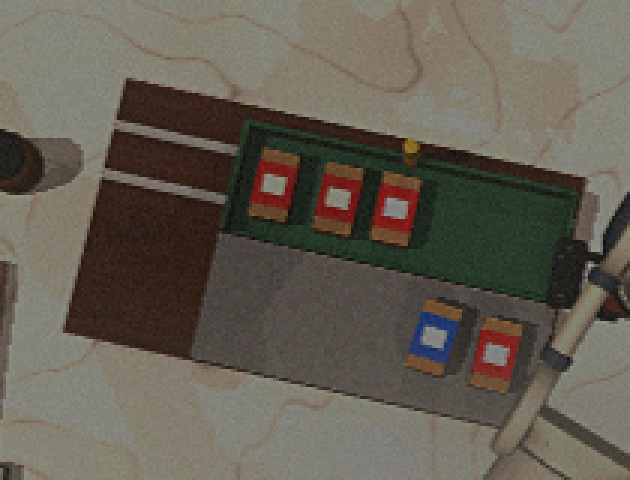

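View pics/side5.png

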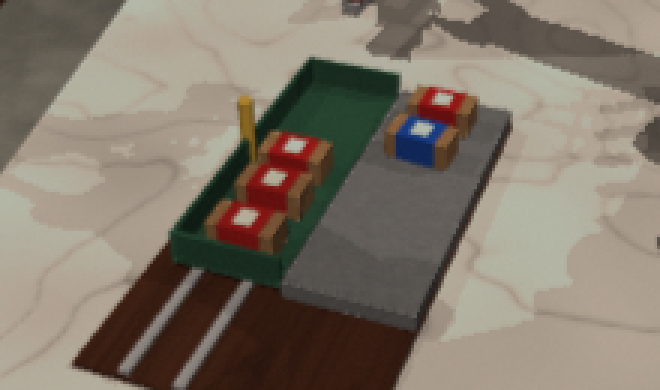

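All three cartons lie flat in the tray, tops at about 57 mm against about 64.5 mm on the deck, and within 1° of square. Blue and the fourth red have not moved. Now to the post.

>>> send_rows([
  [[0,-0.0319,-0.0161,0,0.05],[0,-0.0319,-0.0161,0,0.05],[0,-0.0319,-0.0161,0,0.05],[0,-0.0319,-0.0161,0,0.05],[0,-0.0319,-0.0161,0,0.05]],
])

```text
time_s: 15.35
position: [599.6, -99.2, 189.0]
eef_rot: [-0.068, 0.704, -0.068, -0.704]
wrist_force: [0.6, -0.9, 0.2]
gripper_width: 50.0
```

>>> send_rows([
  [[0,-0.0319,-0.0161,0,0.05],[0,-0.0319,-0.0161,0,0.05],[0,-0.0319,-0.0161,0,0.05],[0,0,0,0,0.05],[0,0,0,0,0.05]],
])

```text
time_s: 15.77
position: [664.8, -14.5, 187.6]
eef_rot: [0.067, -0.703, 0.067, 0.704]
wrist_force: [-0.3, -0.8, -0.3]
gripper_width: 50.3
```

Run:
```python
from h import *
goal(130,-1.5,68)
```

```text
t 15.77 station 129.6 0.4 z 187.6 F [-0.3 -0.8 -0.3] w 50.3
tool shift mm [119.6   1.9  -0.6]
```

>>> send_rows([
  [[0.024,0,0,0,0.05],[0.024,0,0,0,0.05],[0.024,0,0,0,0.05],[0.024,0,0,0,0.05],[0.022,0,0,0,0.05]],
])

```text
time_s: 16.18
position: [663.5, -18.4, 69.9]
eef_rot: [-0.069, 0.704, -0.069, -0.704]
wrist_force: [-0.3, -0.1, 1.5]
gripper_width: 49.9
```

>>> send_rows([
  [[0,-0.003,0,0,0.05],[0,-0.003,0,0,0.05],[0,-0.003,0,0,0.05],[0,-0.004,0,0,0.05],[0,-0.004,0,0,0.05]],
])

```text
time_s: 16.6
position: [668.8, -1.0, 73.3]
eef_rot: [-0.069, 0.705, -0.069, -0.702]
wrist_force: [-0.8, -1.2, 1.6]
gripper_width: 49.9
```

>>> send_rows([
  [[0,-0.004,0,0,0.05],[0,-0.005,0,0,0.05],[0,-0.006,0,0,0.05],[0,-0.007,0,0,0.05],[0,-0.008,0,0,0.05]],
])

```text
time_s: 17.02
position: [673.8, 28.7, 70.9]
eef_rot: [-0.069, 0.704, -0.069, -0.704]
wrist_force: [-0.1, -3.4, 3.2]
gripper_width: 50.1
```

>>> send_rows([
  [[0,-0.008,0,0,0.05],[0,-0.008,0,0,0.05],[0,-0.008,0,0,0.05],[0,-0.008,0,0,0.05],[0,-0.008,0,0,0.05]],
])

```text
time_s: 17.43
position: [681.4, 68.5, 70.5]
eef_rot: [0.069, -0.704, 0.069, 0.704]
wrist_force: [0.1, -3.1, 1.4]
gripper_width: 50.0
```

Run:
```python
from h import *
goal(130,154,68)
```

```text
t 17.43 station 129.9 85.1 z 70.5 F [ 0.1 -3.1  1.4] w 50.0
tool shift mm [  2.5 -68.9  -0. ]
```

>>> send_rows([
  [[0,-0.008,0,0,0.05],[0,-0.008,0,0,0.05],[0,-0.008,0,0,0.05],[0,-0.008,0,0,0.05],[0,-0.008,0,0,0.05]],
])

```text
time_s: 17.85
position: [689.1, 107.6, 70.5]
eef_rot: [0.069, -0.704, 0.069, 0.704]
wrist_force: [1.2, -3.3, 1.6]
gripper_width: 50.2
```

>>> send_rows([
  [[0,-0.007,0,0,0.05],[0,-0.006,0,0,0.05],[0,-0.004,0,0,0.05],[0,-0.003,0,0,0.05],[0,-0.002,0,0,0.05]],
])

```text
time_s: 18.27
position: [693.0, 128.8, 70.4]
eef_rot: [0.069, -0.704, 0.069, 0.704]
wrist_force: [-0.3, -2.0, 1.4]
gripper_width: 50.1
```

>>> send_rows([
  [[0,-0.001,0,0,0.05],[0,-0.001,0,0,0.05],[0,-0.001,0,0,0.05],[0,-0.001,0,0,0.05],[0,-0.001,0,0,0.05]],
])

```text
time_s: 18.68
position: [693.9, 133.3, 70.4]
eef_rot: [0.069, -0.704, 0.069, 0.704]
wrist_force: [-0.3, -2.7, -0.3]
gripper_width: 50.0
```

>>> send_rows([
  [[0,-0.001,0,0,0.05],[0,-0.001,0,0,0.05],[0,-0.001,0,0,0.05],[0,-0.001,0,0,0.05],[0,0,0,0,0.05]],
])

```text
time_s: 19.1
position: [694.5, 136.0, 70.4]
eef_rot: [0.068, -0.703, 0.07, 0.704]
wrist_force: [-2.5, -6.2, 0.1]
gripper_width: 50.1
```

Run:
```python
from h import *
goal(130,154,68)
```

```text
t 19.1 station 129.8 153.9 z 70.4 F [-2.5 -6.2  0.1] w 50.1
tool shift mm [ 2.4 -0.1 -0.2]
```

Force is rising at the expected stop. I press a few mm more to make sure, then back off and lift.

>>> send_rows([
  [[0,-0.001,0,0,0.05],[0,-0.001,0,0,0.05],[0,-0.001,0,0,0.05],[0,-0.001,0,0,0.05],[0,0,0,0,0.05]],
])

```text
time_s: 19.52
position: [694.6, 136.1, 70.2]
eef_rot: [0.067, -0.702, 0.073, 0.705]
wrist_force: [-6.2, -16.6, 2.3]
gripper_width: 50.3
```

>>> send_rows([
  [[0,0.006,0,0,0.05],[0,0.008,0,0,0.05],[0,0.007,0,0,0.05],[-0.02,0,0,0,0.05],[-0.03,0,0,0,0.05]],
])

```text
time_s: 19.93
position: [689.6, 120.2, 116.5]
eef_rot: [0.068, -0.701, 0.069, 0.706]
wrist_force: [0.5, 0.2, -0.6]
gripper_width: 50.0
```

>>> send_rows([
  [[-0.03,0,0,0,0.05],[-0.03,0,0,0,0.05],[-0.01,0.03,0,0,0.05],[0,0.04,0.01,0,0.05],[0,0.04,0.01,0,0.05]],
])

```text
time_s: 20.35
position: [651.1, 16.6, 192.2]
eef_rot: [-0.068, 0.705, -0.067, -0.703]
wrist_force: [0.4, 0.5, -0.9]
gripper_width: 50.1
```

>>> send_rows([
  [[0,0.04,0,0,0.05],[0,0.04,0,0,0.05],[0,0.04,0,0,0.05],[0,0.04,0,0,0.05],[0,0.04,0,0,0.05]],
])

```text
time_s: 20.77
position: [611.7, -181.1, 191.1]
eef_rot: [-0.069, 0.704, -0.068, -0.703]
wrist_force: [-0.7, -0.3, 0.1]
gripper_width: 49.9
```

>>> send_rows([
  [[0,0.04,0.01,0,0.05],[0,0.035,0.01,0,0.05],[0,0.02,0.01,0,0.05],[0,0,0,0,0.05],[0,0,0,0,0.05]],
])

```text
time_s: 21.18
position: [564.0, -267.9, 190.9]
eef_rot: [-0.07, 0.704, -0.069, -0.703]
wrist_force: [0.6, 0.8, -0.3]
gripper_width: 49.9
```

```bash
python3 look.py 6
```

```text
t 21.28 station 80.1 -265.7 z 190.8 F [-0.6 -0.4 -0.3] w 49.9
red 135 xy 65.6 285.6 z 56.8 spread [51.8 60.4] size 50.5 45.3 yaw -0.4
red 137 xy 65.9 210.2 z 56.9 spread [52.5 60.4] size 51.2 45.2 yaw -0.6
red 130 xy 68.6 142.8 z 56.5 spread [52.4 60.3] size 49.8 44.4 yaw 0.7
red 140 xy -71.8 -142.7 z 64.2 spread [60.2 69.1] size 49.9 45.0 yaw -1.8
blue 128 xy -67.6 -70.5 z 64.5 spread [61.1 68.8] size 47.9 42.9 yaw -4.3
far wall y [-55.2 334.4]
```

View pics/top6.png

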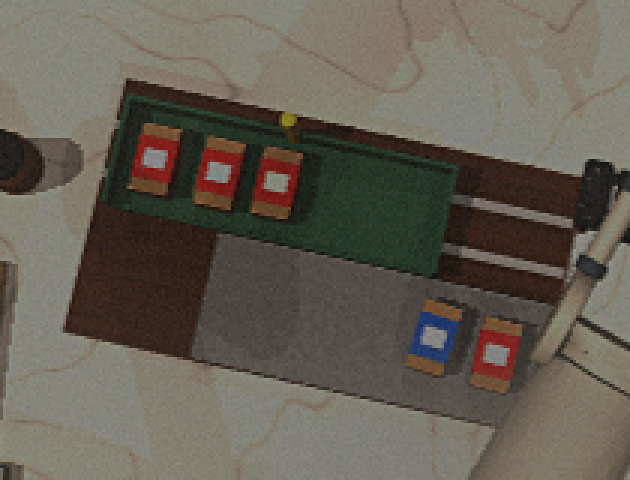

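The tray has travelled about 140 mm to its left stop, with the post at (289,121). The three red cartons lie flat in it, and blue and the fourth red are unmoved on the deck. I'm handing in.

```bash
python3 -c "
from cell import env
print(env.sign_off(), env.observe()['time_s'])"
```

```text
the job is handed in; nothing more can be done
the job is handed in; nothing more can be done
```

The job is done and handed in at about 21.3 s of the 69 s. I slid the tray right by its post until it pressed against the stop (about 23 N). I then pushed the three leftmost red cartons in one at a time with the two fingertips, using 2 to 8 N. Finally I slid the loaded tray left to its other stop (about 18 N) and moved the gripper clear.

Last checks:
- **Tray:** it travelled about 140 mm between stops, measured by the far wall (139.5 to 142 mm) and by the cartons (139 to 141 mm).
- **Cartons in the tray:** all three lie flat, with tops about 8 mm lower than on the deck and within 1° of square.
- **Cartons left on the deck:** blue and the fourth red stayed within about 1.5 mm of where they started, which is measurement noise.
- **Bystanders:** I did not measure the stapler, hammer or jar at the end. The path went nowhere near them, and the wrist force read zero during the free moves.

No check failed. The one disagreement is that my station frame's y origin looks about 2 mm off, within the calibration tolerance. It did not affect the result, because both stops were found by contact.

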